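# Turn the lacquered plaque for its second side

### The arm

A 7-joint arm with a two-finger parallel gripper is mounted at the origin on the work surface. World frame = base frame: x ahead of the robot, y to its left, z up, the work surface at z = 0. Lengths are in mm, angles in rad, forces in N, time in s.
With the tool pointing down it reaches from about 400 to 900 mm from the base axis. Payload 5.6 kg.
Tool frame: the origin (TCP) lies midway between the tips of the shut fingers; the grasp point (between the pads) lies 19 mm behind it; x points along the fingers, y is the direction in which the jaws open and shut, and the axes are right-handed (so a half turn about x gives the same grasp; the last joint's range is limited). The gripper opens to 92 mm and grips with 3 to 60 N. Pads are 20 mm wide; open, the fingers measure 128 mm over their backs; the gripper's body (75 mm by 189 mm) begins 69 mm behind the grasp point.
Start: joints at [-1.341, 0.468, -0.012, 1.603, 0.006, 1.071, -0.056], TCP at [175.17, 625.959, 214.592] pointing down, gripper open.
Joint ranges: [-2.53, 2.53], [-0.31, 2.02], [-1.57, 1.55], [0.28, 2.44], [-1.29, 4.43], [0.15, 1.84], [-2.92, 2.92]. Speed limits (rad/s): [2.57, 2.57, 3.14, 3.14, 3.14, 3.14, 3.14].

### API

Orientations are given as a rotation vector (axis times angle).
In Python, from cell import robot, grip, kin, viewer gives the robot as it stands. Calls block until the motion is done:
- robot.movep(position, orientation): joint-space move of the TCP to a pose.
- robot.servo_line(position, feed=150, rotation=None): straight line of the TCP; rotation=None keeps the orientation; feed is the mean speed in mm/s.
- robot.goto_joints(angles): joint-space move.
- grip(opening, newtons=None): opening from 0.0 (shut) to 1.0 (fully open); newtons is the grip in N (None keeps the last); returns when the fingers have stopped.
- robot.hold(seconds).
- kin.ik(position, orientation): joint angles nearest the present ones, or None.
- robot.observe(): the state.
- viewer.read_camera(name): name is "side" or "top"; returns the picture (400x640x3 uint8, red, green, blue); there is no depth.
- viewer.camera_info(name): a dict with "camera_matrix" (3x3 intrinsics, pixels), "R" (3x3) and "t" (3): a world point X has camera coordinates R X + t. Camera axes: x right, y down, z forward; pixel columns grow to the right and rows downward; lengths in mm; the calibration is good to about 2 mm. A picture is of the moment at which its call begins. camera_info takes no time and is no camera call.
A pose or a line that the arm cannot do raises robot.IKError and nothing moves.
- robot.job_done(): hands the job in, once; it reports no verdict.
Trained networks look in the newest picture that a camera, given by its name, has taken for a name from the list of things; names that differ only in an ending like _2 or _b are one class to them, and where a whole thing is asked for, a point or a joint stands for the part that bears it (a point fixed in the world has none). Each returns a list of dicts, best first, with "confidence" (0 to 1); they miss things now and then, are a little off and sometimes report something else, mostly with a low value. They report only what shows in the picture. A call takes as long as a camera call. They do not tell look-alikes from the thing itself.
- viewer.silhouettes(name, camera): "mask" (400x640 bool, what is visible of it).
- viewer.pinpoint(name, camera): "at" ([x, y, z] in mm, in the coordinates of the camera as it stood for that picture, good to about 4 mm: a listed point, or the origin of a listed thing).
The state is a dict: "t": time; "joints": joint angles; "joint_velocities": joint speeds; "joint_torque": joint torques, N m; "tcp_pos": TCP position; "tcp_rot": TCP orientation; "contact_force": force on the tool from outside, world axes, zero at the start; "wrist_torque": the same for the moment, N m; "grip_width": opening from 0.0 (shut) to 1.0 (fully open).
Only numpy, scipy, OpenCV 4.12 (cv2) and the standard library are available. Lean on these libraries where they do the work, as an engineer would, in place of code of your own. Each camera call takes 0.05 s, during which the arm holds its last target. There are 200 camera calls.

### The job

The red lacquer has dried and the plaque's bare wooden back is next. Slide the red plaque with the gold stripes lengthwise off the open edge of the raised platform until it tips and leans in the gap, then get under its raised end and turn it over onto the grey drying board, so that it ends lying flat there with the bare wood up. Leave the white plaque where it is.

Things in the scene. Friction and masses are not known exactly. Their poses are not given: they have to be found in the camera images.
- red_plaque: The plaque to turn: rigid board 140 x 60 x 8 mm (x, y, z), 40 to 85 g; one face glossy red with four slanting gold stripes, the other bare pale wood. Starts red up on the platform, its length within 5 degrees of the stand's x, centre 90 to 130 mm behind the open edge. Origin: centre of the bare face (underside at the start); z points out of the red face, so down once turned.
- white_plaque: Bystander of the same size (140 x 60 x 8 mm), white on top with three orange dots, on the same platform about 120 mm to one side of the red one (lanes near y = -60 and y = 60 mm of the stand; which is which varies). Origin: centre of its underside; z out of the white face.
- stand: Fixed wooden stand 260 mm wide. Origin: table height, below the middle of the platform's open edge; z up; x points over that edge to the drying board. Solid rimless platform, top 60 mm high, x -210 to 0 mm; gap x 0 to 68 mm, its floor the table, with 8 mm strips at its ends (|y| over 115 mm). A plaque tips once its middle passes the edge, then leans there at 35 to 65 degrees, back end raised.
- drying_board (a point): Centre of the top of the grey drying board, part of the stand: 170 (x) by 260 mm, 12 mm high, x 68 to 238 mm from the stand's origin. Its 12 mm side stops the low end of the leaning plaque, whose raised end then stands 25 mm or more above the platform; taken up and over in an arc about its low end (pushed level it can jam), it topples past vertical onto this board.
There are look-alikes about, which are no part of the job. What is shaped like the red_plaque but pink or turquoise is not meant.

How it is judged (in metres and radians):
On the way:
1. the red plaque has been slid off the platform's edge and leans in the gap: sloping 17 to 80 degrees, its middle low (less than 75 mm above the table) and near the edge (angle between red_plaque's own z axis and vertical between 0.3 and 1.4 rad and x of red_plaque in the frame of stand between -0.03 and 0.06 m and z of red_plaque in the frame of stand below 0.075 m), for 0.2 s.
At the end, for the whole second after the job is handed in: The red plaque lies still and flat (within 10 degrees) on the grey drying board, bare wood up, its centre over the board (4 to 10 mm or more in from the edges); the white plaque is within 15 mm of where it was, still flat (angle between red_plaque's own z axis and vertical above 2.96 rad and x of red_plaque in the frame of stand between 0.072 and 0.23 m and y of red_plaque in the frame of stand between -0.12 and 0.12 m and z of red_plaque in the frame of stand below 0.03 m and linear speed of red_plaque below 0.02 m/s and distance of white_plaque from where it was at the start of the episode below 0.015 m and angle between white_plaque's own z axis and vertical below 0.1 rad); the robot touches nothing.
It fails at once if the white plaque is shoved more than 30 mm or tipped (distance of white_plaque from where it was at the start of the episode above 0.03 m or angle between white_plaque's own z axis and vertical above 0.3 rad).
It also fails if it takes over 48 s, if anything falls off the work surface, if the arm or the gripper's body presses on something with over 40 N, if the wrist force passes 120 N, or if a joint passes its speed limit or range.

## Working session

There is one attempt and no reset: what is moved stays moved. The work goes in short steps, each a Python script; the robot and the scene stay as the last script left them, time stands still between calls to the robot, and variables do not carry over. Pictures are saved under pics/ and viewed, about 8 in all and at most 12, crops included, and the job is handed in when it is done.

```bash
ls; mkdir -p pics; python3 - <<'E'
from cell import robot, grip, kin, viewer
import cv2, numpy as np
s=robot.observe(); print(s['t'],s['tcp_rot'],s['contact_force'],s['grip_width'])
ims=[]
for c in ['top','side']:
    im=viewer.read_camera(c); cv2.imwrite(f'pics/{c}0.png',im[:,:,::-1])
    I=viewer.camera_info(c); R,t=np.array(I['R']),np.array(I['t']).ravel(); print(c,I['camera_matrix'],'pos',-R.T@t, 'fwd',R[2])
    for n in ['red_plaque','white_plaque','stand','drying_board']:
        for d in viewer.pinpoint(n,c)[:4]:
            X=R.T@(np.array(d['at'])-t); print(n,round(d['confidence'],2),X.round(1))
    
E
```

```text
pics
0.0 [ 0.21283666  1.5602441  -0.21556724] [-0.16303674  0.24687997  0.79192313] 1.000988594767838
top [[417.43408324   0.         321.71227291]
 [  0.         417.43408324 202.07402987]
 [  0.           0.           1.        ]] pos [ 411.36342166  193.45698906 1252.61435731] fwd [ 0.05976758 -0.00624399 -0.99819279]
red_plaque 0.96 [321.3 564.4  -1.3]
red_plaque 0.92 [ 612.8 -318.    -3.3]
red_plaque 0.6 [454.9 697.6  -1.4]
white_plaque 0.69 [632.7 165.8  58.8]
stand 0.64 [557.4  57.5  -2.9]
drying_board 0.74 [537.  -93.8   9.7]
side [[440.45415765   0.         320.58980454]
 [  0.         440.45415765 198.34028177]
 [  0.           0.           1.        ]] pos [ -50.43220131 -645.75240607 1220.79396503] fwd [ 0.34376046  0.5488575  -0.76196075]
red_plaque 0.97 [514.8 187.1  62.9]
red_plaque 0.83 [315.2 173.3  -2.9]
red_plaque 0.73 [ 617.6 -315.2   -1.1]
red_plaque 0.67 [323.  557.9  -0.6]
white_plaque 0.62 [633.1 164.4  58.3]
stand 0.69 [560.3  58.5   0.6]
drying_board 0.84 [537.  -94.2  11.1]
```

View pics/top0.png

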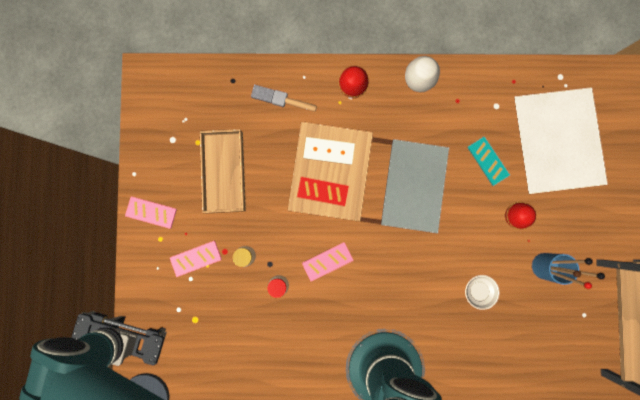

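View pics/side0.png

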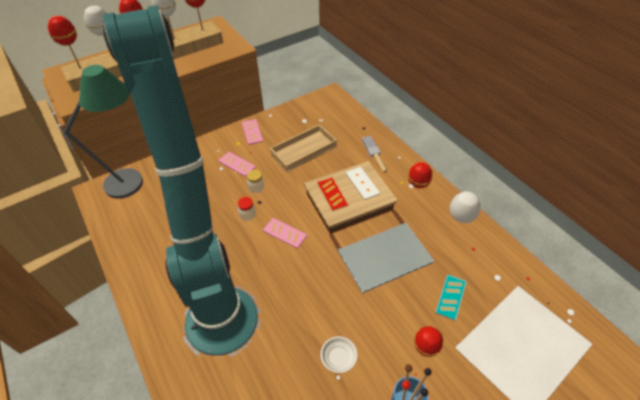

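The pictures show the red plaque with gold stripes on the stand, at top-image (323,191) in the lane nearer the robot. The white plaque is at (329,150) and the grey board at about (415,186). The pink and turquoise look-alikes are elsewhere. Next I'll refine the poses from the colour masks and check reach for the whole plan.

```bash
cat > h.py <<'E'
from cell import robot, grip, kin, viewer
import cv2, numpy as np
from scipy.spatial.transform import Rotation as Rot
def plane(px,c,z):
    I=viewer.camera_info(c);R,t,K=np.array(I['R']),np.array(I['t']).ravel(),np.array(I['camera_matrix'])
    C=-R.T@t; d=(R.T@np.linalg.solve(K,np.c_[px,np.ones(len(px))].T)).T
    return C+d*((z-C[2])/d[:,2])[:,None]
def rect(mask,c,z):
    """centre, long-side angle (deg), sides of the largest blob, on plane z"""
    cs,_=cv2.findContours(mask.astype(np.uint8),cv2.RETR_EXTERNAL,cv2.CHAIN_APPROX_NONE)
    k=max(cs,key=cv2.contourArea).reshape(-1,2).astype(float)
    P=plane(k,c,z)[:,:2].astype(np.float32); r=cv2.minAreaRect(P)
    b=cv2.boxPoints(r); e=max(b[1]-b[0],b[2]-b[1],key=np.linalg.norm)
    return np.array(r[0]),np.degrees(np.arctan2(e[1],e[0]))%180,np.sort(r[1])
E
python3 - <<'E'
from h import *
for c in ['top','side']:
    im=viewer.read_camera(c); I=viewer.camera_info(c);R,t=np.array(I['R']),np.array(I['t']).ravel()
    for n,z in [('red_plaque',68),('white_plaque',68),('drying_board',12)]:
        for d in viewer.silhouettes(n,c)[:5]:
            o=rect(d['mask'],c,z); print(c,n,round(d['confidence'],2),*[np.round(v,1) for v in o])
    h=cv2.cvtColor(im,cv2.COLOR_RGB2HSV)
    ctr=(323,191) if c=='top' else (333,193)
    m=(((h[...,0]<7)|(h[...,0]>172))&(h[...,1]>170)).astype(np.uint8); roi=np.zeros_like(m); cv2.circle(roi,ctr,35,1,-1)
    m=cv2.morphologyEx(m*roi,cv2.MORPH_CLOSE,np.ones((7,7),np.uint8)); print(c,'hsv red',rect(m,c,68))
# reach
O=np.array([559,58,0.]); ax=np.array([-.143,-.99,0]); ax/=np.linalg.norm(ax); ay=np.cross([0,0,1],ax)
for s in (1,-1):
  for x,y,z,th in [(-165,-62,62,0),(-40,-62,62,0),(-20,-62,75,-60),(-20,-62,75,-45),(-20,-62,75,-30),(20,-62,150,0),(68,-62,150,30),(120,-62,130,45),(150,-62,110,60),(160,-62,100,75)]:
    a=np.radians(th); ap=-np.cos(a)*np.array([0,0,1])-np.sin(a)*ax; j=s*ay
    q=kin.ik(O+x*ax+y*ay+[0,0,z],Rot.from_matrix(np.c_[ap,j,np.cross(ap,j)]).as_rotvec()); print(s,x,th,None if q is None else np.round(q,2))
E
```

```text
top red_plaque 0.9 [314.2 172.7] 117.8 [ 58.7 131.4]
top red_plaque 0.86 [322.1 541.2] 111.1 [ 57. 135.]
top red_plaque 0.77 [512.6 184.4] 79.1 [ 60.3 139.6]
top red_plaque 0.69 [ 600.9 -290.6] 32.1 [ 61.  132.2]
top red_plaque 0.63 [452.6 670.5] 74.0 [ 58.7 137.7]
top white_plaque 0.58 [629.1 167.3] 82.2 [ 61.5 139.3]
top white_plaque 0.47 [553.9  52.7] 81.5 [262.9 436.9]
top drying_board 0.86 [560.1  45.3] 81.2 [271.2 454.4]
top hsv red (array([513.83105469, 183.82955933]), np.float32(79.07423), array([ 58.25858688, 138.09501648]))
side red_plaque 0.89 [ 579.1 -334.2] 31.5 [ 61.  138.8]
side red_plaque 0.86 [301.9 499.6] 111.8 [ 63.9 140.5]
side red_plaque 0.85 [431.9 625.9] 75.4 [ 54.4 137.8]
side red_plaque 0.75 [292.7 127.8] 115.4 [ 64.  136.9]
side red_plaque 0.56 [514.  183.9] 79.7 [ 63.7 145.3]
side white_plaque 0.81 [629.9 164.2] 82.4 [ 64.  147.2]
side drying_board 0.79 [573.1  60.5] 80.7 [285.7 494.4]
side hsv red (array([515.74475098, 183.68643188]), np.float32(79.365776), array([ 55.56303787, 134.90068054]))
1 -165 0 [-0.82  0.57  0.45  1.93 -0.36  0.72 -0.3 ]
1 -40 0 [-
[... 304 characters left out ...]
 ]
1 120 45 [-0.15  0.7   0.86  2.06 -1.14  1.48  1.23]
1 150 60 [ 0.34  0.77  0.39  1.95 -1.06  1.5   1.28]
1 160 75 [ 0.6   0.92  0.13  1.85 -1.02  1.6   1.3 ]
-1 -165 0 [-0.32  0.55 -0.19  1.9   0.15  0.71  2.39]
-1 -40 0 [-0.19  0.47 -0.1   2.04  0.08  0.64  2.66]
-1 -20 -60 [-0.58  0.88 -0.1   1.69  0.71  1.52  1.91]
-1 -20 -45 [-0.53  0.73 -0.08  1.79  0.62  1.29  2.  ]
-1 -20 -30 [-0.46  0.6  -0.05  1.89  0.51  1.05  2.14]
-1 20 0 [-0.27  0.29  0.13  2.04 -0.05  0.81  2.88]
-1 68 30 [-0.69  0.8   1.35  2.12 -1.2   1.51 -2.04]
-1 120 45 [-0.3   0.86  1.11  2.06 -1.24  1.68 -1.82]
-1 150 60 [-0.01  0.96  0.88  1.97 -1.25  1.83 -1.7 ]
-1 160 75 [ 0.37  0.97  0.43  1.86 -1.15  1.78 -1.73]
```

```bash
cat >> h.py <<'E'
O=np.array([559,58,0.]); a0=np.radians(-98.6); ax=np.array([np.cos(a0),np.sin(a0),0]); ay=np.cross([0,0,1],ax)
def S(x,y,z): return O+x*ax+y*ay+[0,0,z]
def toS(p): d=np.asarray(p)-O; return np.array([d@ax,d@ay,d[2]])
def ori(th,yaw=-98.6):
    a=np.radians(th); b=np.radians(yaw); x=np.array([np.cos(b),np.sin(b),0]); j=np.cross([0,0,1],x)
    ap=-np.cos(a)*np.array([0,0,1])-np.sin(a)*x
    return Rot.from_matrix(np.c_[ap,j,np.cross(ap,j)]).as_rotvec()
def st(tag):
    s=robot.observe(); print(tag,round(s['t'],2),'S',toS(s['tcp_pos']).round(1),'F',np.round(s['contact_force'],1),'w',round(s['grip_width'],3))
def shot(name,crop={'top':(285,110,455,245),'side':(285,140,455,310)}):
    ims=[]
    for c in ('top','side'):
        im=viewer.read_camera(c); x0,y0,x1,y1=crop[c]
        ims.append(cv2.resize(im[y0:y1,x0:x1],(400,400*(y1-y0)//(x1-x0)),interpolation=cv2.INTER_CUBIC))
    H=max(i.shape[0] for i in ims); ims=[cv2.copyMakeBorder(i,0,H-i.shape[0],0,0,cv2.BORDER_CONSTANT) for i in ims]
    cv2.imwrite('pics/'+name,np.hstack(ims)[:,:,::-1])
E
python3 - <<'E'
from h import *
c=np.array([514,185,0.]); yaw=-100.8; u=np.array([np.cos(np.radians(yaw)),np.sin(np.radians(yaw)),0])
g=c-48*u
robot.movep(g+[0,0,130],ori(0,yaw)); st('above')
robot.servo_line(g+[0,0,63],feed=80); st('down')
f=robot.observe()['contact_force']
grip(0.5,15); st('grip')
shot('grip.png')
E
```

```text
above 2.83 S [-168.5  -62.4  130. ] F [0.  0.5 1.1] w 0.997
down 3.81 S [-166.9  -61.2   63.4] F [0.2 0.6 0.1] w 1.002
grip 4.39 S [-167.   -61.4   63.3] F [0.1 0.5 2.3] w 0.647
```

View pics/grip.png

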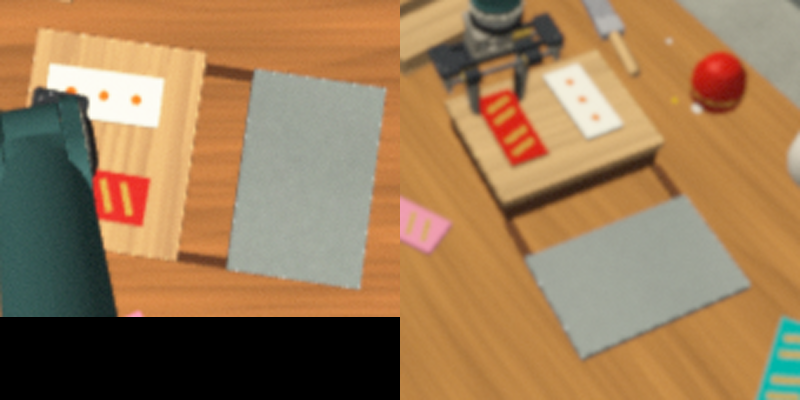

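The fingers straddle the back end of the red plaque (about (495,100) in the right crop), and a width of 0.647 × 92 ≈ 60 mm confirms the grip. Next I drag it over the edge and let go.

```bash
python3 - <<'E'
from h import *
robot.servo_line(S(-35,-62,63.5),feed=90,rotation=ori(0)); st('slid')
grip(1.0); robot.hold(0.5); st('open')
robot.servo_line(S(-60,-62,190),feed=200,rotation=ori(0)); st('up')
shot('lean.png')
E
```

```text
slid 6.11 S [-35.3 -62.2  63.3] F [0.1 0.2 0.1] w 0.65
open 7.24 S [-35.  -62.   63.5] F [ 0.1 -0.8  0.4] w 1.001
up 8.03 S [-59.6 -62.8 189.1] F [-0.2 -0.4 -0.2] w 1.003
```

View pics/lean.png

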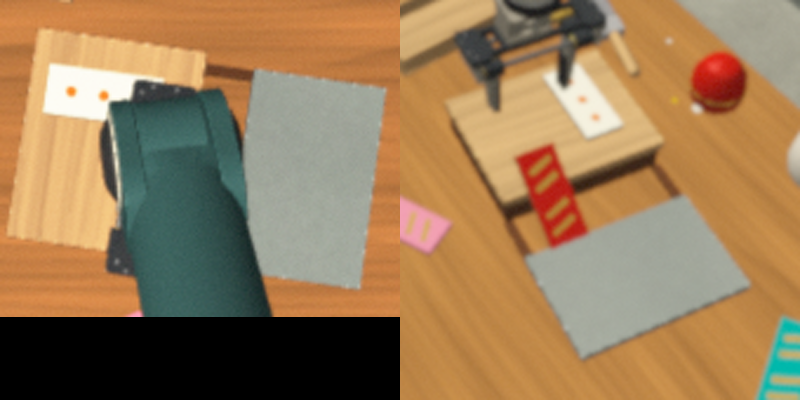

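The red plaque leans in the gap: raised end at about (535,150) in the right crop, low end at (567,240) against the board. I'll compare the predicted lean geometry with the red mask before gripping.

```bash
python3 - <<'E'
from h import *
from scipy.optimize import least_squares
c='side'; im=viewer.read_camera(c); h=cv2.cvtColor(im,cv2.COLOR_RGB2HSV)
m=(((h[...,0]<7)|(h[...,0]>172))&(h[...,1]>150)).astype(np.uint8); roi=np.zeros_like(m); cv2.circle(roi,(346,222),32,1,-1)
m=cv2.morphologyEx(m*roi,cv2.MORPH_CLOSE,np.ones((7,7),np.uint8))
k=max(cv2.findContours(m,cv2.RETR_EXTERNAL,cv2.CHAIN_APPROX_NONE)[0],key=cv2.contourArea)
b=cv2.boxPoints(cv2.minAreaRect(k)); b=b[np.argsort(b[:,1])]; top=b[:2][np.argsort(b[:2,0])]; bot=b[2:][np.argsort(b[2:,0])]
obs=np.vstack([top,bot]); print(obs.round(1))
I=viewer.camera_info(c);R,t,K=np.array(I['R']),np.array(I['t']).ravel(),np.array(I['camera_matrix'])
def proj(P): q=(K@(R@P.T+t[:,None])).T; return q[:,:2]/q[:,2:]
def corners(p):
    xl,y,yaw,th=p; c_,s_=np.cos(th),np.sin(th); out=[]
    for L in (140,0):
        for w in (-30,30):
            X=xl-8*s_-L*c_+8*s_; Z=L*s_+8*c_
            out.append(S(X+w*np.sin(-yaw),y+w+(-L*c_+70)*yaw,Z))
    return np.array(out)
print('pred',proj(corners([68,-62,0,np.radians(43.7)])).round(1))
r=least_squares(lambda p:(proj(corners(p))-obs).ravel(),[68,-62,0,.76]); print(r.x[:2].round(1),np.degrees(r.x[2:]).round(1),r.fun.round(1))
for d in viewer.pinpoint('red_plaque',c)[:5]:
    print(round(d['confidence'],2),toS(R.T@(np.array(d['at'])-t)).round(1))
E
```

```text
[[333.  207.4]
 [350.6 200.4]
 [347.9 244.8]
 [365.5 237.8]]
pred [[334.6 206.6]
 [350.9 200.6]
 [347.5 246.5]
 [363.6 240.2]]
[ 64.7 -61.8] [ 4.6 44.1] [ 1.  -0.8 -0.9 -0.7  1.1  0.9 -1.2  0.6]
0.87 [-457.7 -307.7   -1.6]
0.82 [361.5 110.2  -3.4]
0.71 [ 11.7 -61.1  49.3]
0.65 [-613.5 -193.2   -1.7]
0.6 [ -73.9 -260.5    1.7]
```

The model matches to within about 1.5 px (about 44° lean, y ≈ -62), so I'll grip the raised end along the plaque. I check inverse kinematics for the whole arc before moving.

```bash
cat >> h.py <<'E'
def tcp(L,th):
    a=np.radians(th); return S(L[0]+112*np.sin(a),-62,L[1]+112*np.cos(a))
ARC=[((62,40),-46.3),((66,50),-25),((70,50),0),((75,50),20),((80,45),40),((85,35),55),((85,20),66)]
E
python3 - <<'E'
from h import *
for L,th in ARC:
    q=kin.ik(tcp(L,th),ori(th)); print(th,None if q is None else np.round(q,2))
th=-46.3
robot.servo_line(S(-64,-62,128),feed=120,rotation=ori(th)); st('pre')
robot.servo_line(S(-15.5,-62,80.5),feed=80,rotation=ori(th)); st('at')
grip(0.5,25); st('grip')
shot('grip2.png')
E
```

```text
-46.3 [-1.    0.75  0.57  1.81  0.28  1.2  -0.79]
-25 [-0.9   0.47  0.62  1.96  0.15  0.99 -0.55]
0 [-0.56  0.28  0.59  2.07 -0.21  0.84 -0.01]
20 [-0.2   0.33  0.54  2.09 -0.65  0.95  0.61]
40 [ 0.13  0.54  0.49  2.03 -0.93  1.23  1.06]
55 [ 0.33  0.75  0.43  1.94 -1.03  1.45  1.27]
66 [ 0.43  0.93  0.38  1.86 -1.08  1.6   1.38]
pre 9.19 S [-62.9 -61.5 128.6] F [1.1 0.8 0.5] w 0.999
at 10.19 S [-16.1 -61.7  80.6] F [-0.8 -0.1 -0.1] w 1.0
grip 10.78 S [-15.6 -62.   80.5] F [ 0.4 -0.3  0.1] w 0.655
```

View pics/grip2.png

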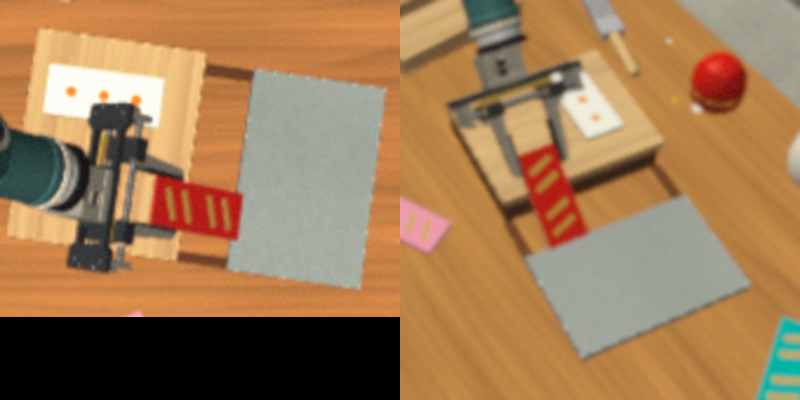

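The jaws hold the raised end (width 0.655) with no load on the platform. Next is the arc.

```bash
python3 - <<'E'
from h import *
for L,th in ARC:
    robot.servo_line(tcp(L,th),feed=50,rotation=ori(th)); st(th)
shot('over.png')
E
```

```text
-46.3 11.77 S [-18.9 -62.2 117.2] F [ 0.1 -0.7  0.6] w 0.649
-25 12.93 S [ 18.  -62.2 151. ] F [-0.1 -0.4  0.4] w 0.65
0 14.13 S [ 69.6 -62.1 161.9] F [-0.8 -0.   0.1] w 0.649
20 15.16 S [112.5 -62.  155.2] F [ 0.1  0.4 -0.6] w 0.648
40 16.23 S [151.2 -61.8 131.2] F [-0.2 -0.3  0.3] w 0.65
55 17.18 S [176.3 -61.8  99.7] F [-0.5 -0.1 -0.7] w 0.653
66 18.03 S [187.2 -61.8  66. ] F [ 1.3 -1.7  1.9] w 0.65
```

View pics/over.png

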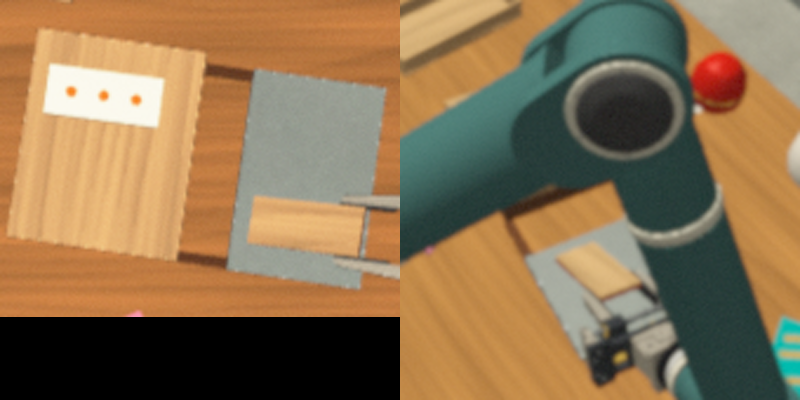

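The bare wood is up over the board (left crop, about (305,222)), with the low end just above the board. I'll release, retract along the tool axis and check.

```bash
python3 - <<'E'
from h import *
robot.servo_line(tcp((85,17.5),67),feed=30,rotation=ori(67)); st('low')
grip(1.0); robot.hold(0.4); st('open')
robot.servo_line(S(255,-62,120),feed=120,rotation=ori(60)); st('back')
robot.servo_line(S(255,-62,260),feed=200,rotation=ori(45)); st('up')
shot('end.png')
for c in ('top','side'):
    I=viewer.camera_info(c);R,t=np.array(I['R']),np.array(I['t']).ravel()
    for n in ('red_plaque','white_plaque'):
        for d in viewer.pinpoint(n,c)[:6]:
            X=toS(R.T@(np.array(d['at'])-t))
            if abs(X[1])<120 and -220<X[0]<250: print(c,n,round(d['confidence'],2),X.round(1))
E
```

```text
low 18.43 S [187.9 -61.8  61.3] F [ 0.9 -0.9  2.9] w 0.65
open 19.46 S [188.1 -62.   61.3] F [-0.2 -0.6  0.1] w 0.999
back 20.35 S [254.2 -62.3 119.6] F [-0.8 -0.6 -0. ] w 0.997
up 21.2 S [254.5 -62.6 258.6] F [ 0.1  1.  -0.6] w 1.001
top red_plaque 0.79 [163.2 -65.5  23.4]
top white_plaque 0.97 [-120.2   56.9   59.5]
side red_plaque 0.8 [161.3 -64.8  21.5]
```

View pics/end.png

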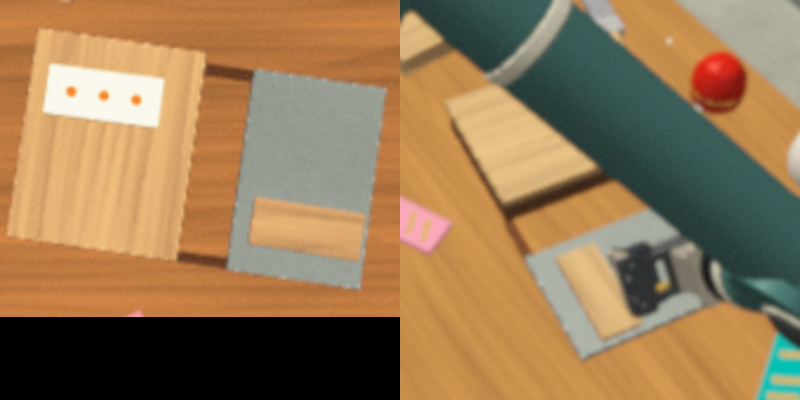

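```bash
python3 - <<'E'
from h import *
robot.job_done(); st('done')
E
```

```text
the job is handed in; nothing more can be done
the job is handed in; nothing more can be done
```

The red plaque now lies on the grey drying board with the bare wood up, and the job was handed in at about 21 s of the 48 s allowed. No verdict was reported.

**What I did:** I gripped the red plaque across its width and slid it off the platform edge. It tipped and leaned in the gap at about 44°. I then took its raised end between the fingers and turned it over in an arc. I let go just above the board with about 25° left to drop.

**Last checks:**
- **Red plaque:** both cameras put its centre at about x 162, y -65 mm in the stand's frame, with z about 22 mm (20 expected when flat). The top picture shows it fully on the board with the bare wood up. I did not measure its final tilt separately.
- **White plaque:** it was found at (-120, 57) mm, against about (-118, 57) mm at the start, so it is unmoved within the measurement error. Only the top camera could check this, because the arm hid it from the side camera.
- **Robot:** the gripper is clear of everything and the contact force is close to zero.

No check failed or disagreed.

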